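# Open the bayonet drying pot

### The arm

A 7-joint arm with a two-finger parallel gripper is mounted at the origin on a cart in front of the work surface, level with it; the furniture and walls round the work are solid. World frame = base frame: x ahead of the robot, y to its left, z up, the work surface at z = 0. Lengths are in m, angles in rad, forces in N, time in s.
With the tool pointing down it reaches from about 0.4 to 0.75 m from the base axis. Payload 19.5 kg.
Tool frame: the origin (TCP) lies on the centre line of the jaws, within the pads' length; the fingertips stand 22 mm ahead of it and the grasp point (between the pads) lies 3 mm ahead of it; z points along the fingers, y is the direction in which the jaws open and shut (so a half turn about z gives the same grasp; the last joint's range is limited). The gripper opens to 85 mm and grips with 20 to 120 N. Pads are 22 mm wide; open, the fingers measure 114 mm over their backs; the gripper's body (76 mm by 85 mm) begins 54 mm behind the grasp point. The pads swing forward as they close: fully open they stand 13 mm farther back than shut.
Start: joints at [-1.198, 0.707, -0.028, 1.485, 0.022, 0.951, -0.075], TCP at [0.232, 0.526, 0.253] pointing down, gripper open.
Joint ranges: [-2.71, 2.71], [-0.32, 2.16], [-1.57, 1.52], [0, 2.45], [-1.46, 4.6], [0, 2.02], [-2.83, 2.83]. Speed limits (rad/s): [1.89, 1.89, 2.57, 2.57, 3.01, 3.01, 3.01].

### API

Orientations are given as a unit quaternion [x, y, z, w].
In Python, from bench import r gives the robot as it stands.
- The arm moves only by the tool drive_tool, never from a script. Its argument "commands" is a list of rows, each a list of 3 entries, a list of its own where there are three numbers: the shift along the world's x, y, z in m, then the turn about the world's z in rad, then the closure in counts, from 0 (fully open) to 255 (shut). A call has 1 to 10 rows; each row shifts and turns the commanded pose from where the row before left it; what a row does not reach is not made up. A row lasts 1/12 s, in which the tool goes at most 41.7 mm and 7.16 degrees, less where a joint would pass 70% of its speed; a pose out of reach is approached as far as the arm can. A call is refused whole if a number of a shift passes 0.0417 or a number of a turn 0.125, either way. A call with a gripper value outside its range is refused whole. The fingers move at their own pace and stop on an object; "grip_force" is the grip in N (left out, the last holds). Time passes only in rows, so rows that do not move let the fingers close. It gives the time, the measured TCP pose, the force and the opening at its end, in the units of the state.
- r.sense(): the state, without advancing time (a new reading comes with each control period).
- r.read_camera(name): name is "side" or "top"; returns the picture (420x560x3 uint8, blue, green, red); there is no depth.
- r.calibration(name): a dict with "camera_matrix" (3x3 intrinsics, pixels), "D" ([k1, k2, p1, p2, k3] as OpenCV has them; the pictures are not rectified), "world_to_cam" (4x4, takes a point from world to camera coordinates). Camera axes: x right, y up, looking along -z (the intrinsics and any distortion apply to the point x, -y, -z); pixel columns grow to the right and rows downward; lengths in m; the calibration is good to about 2 mm. A picture is of the moment at which its call begins. calibration takes no time and is no camera call.
- r.sign_off(): hands the job in, once; it reports no verdict.
The state is a dict: "time": time; "joints": joint angles; "joint_vel": joint speeds; "joint_torque": joint torques, N m; "eef_pos": TCP position; "orientation": TCP orientation; "wrist_force": force on the tool from outside, world axes, zero at the start; "ft_torque": the same for the moment, N m; "width": finger opening in m.
Only numpy, scipy, OpenCV 4.12 (cv2) and the standard library are available. Lean on these libraries where they do the work, as an engineer would, in place of code of your own. Each camera call takes 0.05 s, during which the arm holds its last target.

### The job

Open the drying pot: press its cover down against the spring, keep it pressed while you turn it anticlockwise (seen from above) past its catch, and go on to about a quarter turn, feeling for the place where its lugs come free and it can rise; do not force it. Lift the cover off and set it down gently, right way up, inside the rim of the round cover rest, and let go. Leave the hammer, pliers and pocket watch where they lie.

Things in the scene. Friction and masses are not known exactly. Their poses are not given: they have to be found in the camera images.
- cover_bar (a point): Centre of the black bar grip on top of the loose bayonet cover. The bar is 60 mm long, 14 mm thick, 28 mm high. This point is 14 mm below the bar's top, 14 mm above the cap's flat top, 44 mm above the skirt's lower edge. x along the bar, y across it, z up. With the cover locked on the pot it stands 26 mm above pot_rim.
- pot_rim (a point): Drying pot, fixed: aluminium tube 68 mm across on a dark round foot 112 mm across, 60 mm high. This point is the centre of its rim, on its axis, z up, 60 mm above the table. How its lug tracks lie to its x axis is not given.
- pot: The same drying pot with its lug tracks and sprung basket; origin at the centre of its underside, z up. The lugs come free after 75 to 103 degrees of anticlockwise turn from the start; the free place is only about 9 degrees wide, differs each time and must be felt. Elsewhere an upward pull is blocked at the starting height. The end stop is some 30 degrees past it.
- basket (a joint): Sprung basket in the pot that pushes the cover up, m: 0 with the cover locked on, negative when it is pressed down (-0.008 at the solid stop), +0.0085 when it is free: at the free place the spring lifts a released cover 8.5 mm, and it lifts off with no resistance. The push is about 7.5 N at 0 and 10 N at -0.008.
- rest_floor (a point): Cover rest, fixed: round aluminium dish, 144 mm across, 12 mm high, with a cork floor 136 mm across inside its 4 mm high rim. This point is the centre of the floor, 8 mm above the table; z up.
- rest: The same cover rest; origin at the centre of its underside.
- cover: The cover, about 0.18 kg: aluminium cap 100 mm across, 30 mm high (58 with the bar); origin at the centre of its skirt's lower edge, axes as cover_bar. Hidden in the skirt two lugs sit behind 4.5 mm deep teeth: it turns only when pressed down 5 to 7.5 mm (solid stop at 8 mm), until 40 degrees anticlockwise of its start; after that it need not be held down.
- nylon_hammer: Bystander: small nylon hammer lying on the table, 142x24x18 mm; origin under its centre.
- pliers_dark: Bystander: dark pliers lying on the table, 125x41x11 mm; origin under their centre.
- pocket_watch: Bystander: pocket watch lying on the table, 65x90x19 mm; origin under its centre.

How it is judged:
On the way, in this order (a step that is already met when the one before it is completed fails the run):
1. the cover is pressed down at least 4 mm against the spring (value of joint basket below -0.004 m), for 0.1 s.
2. the cover is free and has been lifted clear of the pot, upright (z of cover_bar in the frame of pot_rim above 0.07 m and angle between cover's own z axis and vertical below 0.4 rad), for 0.1 s.
At the end, for the whole second after the job is handed in: The cover lies at rest and right way up on the floor of the cover rest, wholly inside its rim (centre within 18 mm of the rest's centre, bar centre 44 mm +-3 mm above the floor, tilt under 0.06 rad), released (horizontal distance between cover_bar and rest_floor below 0.018 m and z of cover_bar in the frame of rest_floor between 0.041 and 0.047 m and angle between cover's own z axis and vertical below 0.06 rad and z of cover_bar in the frame of cover above 0.04 m and linear speed of cover below 0.02 m/s); the robot touches nothing.
It fails at once if the cover was forced: more than 130 N between it and the pot (contact force between cover and pot above 130 N).
It fails at once if the cover was dropped or slammed onto the rest: faster than 0.4 m/s within 16 mm of its floor (horizontal distance between cover_bar and rest_floor below 0.06 m and z of cover_bar in the frame of rest_floor below 0.06 m and linear speed of cover above 0.4 m/s).
It fails at once if nylon_hammer was moved more than 30 mm (distance of nylon_hammer from where it was at the start of the episode above 0.03 m).
It fails at once if pliers_dark was moved more than 30 mm (distance of pliers_dark from where it was at the start of the episode above 0.03 m).
It fails at once if pocket_watch was moved more than 30 mm (distance of pocket_watch from where it was at the start of the episode above 0.03 m).
It also fails if it takes over 51 s, if anything falls off the work surface, if the arm or the gripper's body presses on something with over 40 N, if the wrist force passes 120 N, or if a joint passes its speed limit or range.

## Working session

There is one attempt and no reset: what is moved stays moved. The work goes in short steps, Python scripts to look and compute and a tool call to move; the robot and the scene stay as the last step left them, time stands still between calls to the robot, and variables do not carry over. Pictures are saved under pics/ and viewed, and the job is handed in when it is done.

Besides the shell and the picture viewer there is one more tool, called after "Call:" in YAML: its name, and indented under it one key for each argument. drive_tool: Moves the arm, as the interface text tells. Its arguments: {"type":"object","properties":{"commands":{"type":"array","items":{"type":"array"}},"grip_force":{"type":"number"}},"required":["commands"]}

```bash
mkdir -p pics; ls
python3 - <<'E'
from bench import r
import cv2
s=r.sense();print(s)
for n in("side","top"):
    cv2.imwrite(f"pics/{n}0.png",r.read_camera(n));c=r.calibration(n);print(n,c)
E
```

```text
pics
{'time': 0.0, 'joints': array([-1.19772345,  0.70709892, -0.02764033,  1.4849667 ,  0.02197594,
        0.95089221, -0.07549808]), 'joint_vel': array([-0.00110569,  0.00164042, -0.00218022,  0.00044439, -0.00102201,
        0.00067421, -0.00046574]), 'joint_torque': array([ 8.52588309e-04, -8.83184409e+01,  1.23502314e+00, -2.36160278e+01,
        1.70001760e-02,  6.44131622e-03,  9.11010318e-06]), 'eef_pos': array([0.23160817, 0.52604543, 0.25283718]), 'orientation': array([ 2.05900473e-01,  9.78572793e-01, -5.20602945e-04, -1.10305927e-04]), 'wrist_force': array([-1.45094606, -0.01354605,  0.3040557 ]), 'ft_torque': array([0.01053096, 0.08238264, 0.0264906 ]), 'width': 0.08561575009089252}
side {'camera_matrix': array([[425.04495056,   0.        , 285.65927618],
       [  0.        , 425.04495056, 212.12663838],
       [  0.        ,   0.        ,   1.        ]]), 'D': array([-0.0008467,  0.       ,  0.       ,  0.       ,  0.       ]), 'world_to_cam': array([[ 0.99578066, -0.09062609, -0.01441498, -0.55424952],
       [ 0.06321746,  0.56361639,  0.82361406, -0.01497613],
       [-0.0665164 , -0.82105023,  0.56696745, -0.99530312],
       [ 0.        ,  0.        ,  0.        ,  1.        ]])}
top {'camera_matrix': array([[449.67111448,   0.        , 275.25890865],
       [  0.        , 449.67111448, 209.71478959],
       [  0.        ,   0.        ,   1.        ]]), 'D': array([-0.13544724,  0.        ,  0.        ,  0.        ,  0.        ]), 'world_to_cam': array([[-1.68683084e-02, -9.99853073e-01, -3.04826653e-03,
        -1.49235086e-01],
       [ 9.92142705e-01, -1.71160710e-02,  1.23935038e-01,
        -5.29398138e-01],
       [-1.23969003e-01, -9.33740944e-04,  9.92285652e-01,
        -8.80108092e-01],
       [ 0.00000000e+00,  0.00000000e+00,  0.00000000e+00,
         1.00000000e+00]])}
```

View pics/side0.png

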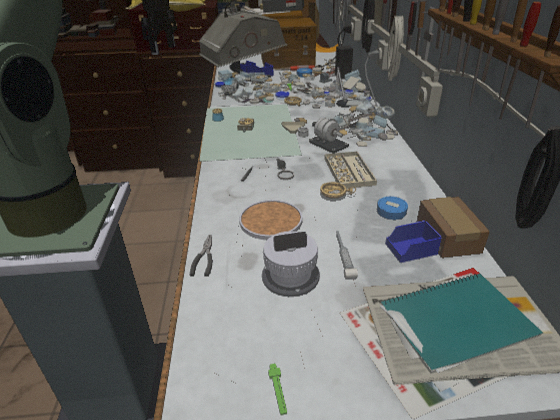

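View pics/top0.png

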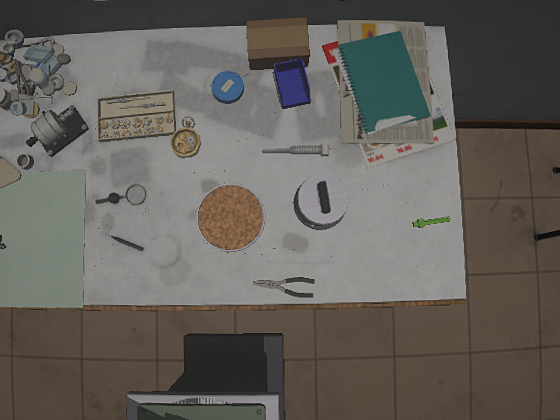

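```bash
python3 - <<'E'
import cv2,numpy as np
a=cv2.imread("pics/top0.png")[160:260,180:360]
b=cv2.imread("pics/side0.png")[195:300,230:330]
cv2.imwrite("pics/top0c.png",cv2.resize(a,None,fx=4.4,fy=4.4,interpolation=cv2.INTER_CUBIC))
cv2.imwrite("pics/side0c.png",cv2.resize(b,None,fx=5,fy=5,interpolation=cv2.INTER_CUBIC))
E
cat > h.py <<'E'
from bench import r
import cv2,numpy as np
def ray(n,px):
    c=r.calibration(n);K=c["camera_matrix"];W=c["world_to_cam"]
    u=cv2.undistortPoints(np.array([[px]],float),K,c["D"])[0,0]
    d=np.array([u[0],-u[1],-1.]);R=W[:3,:3];return -R.T@W[:3,3],R.T@d
def at(n,px,z):
    o,d=ray(n,px);return o+d*(z-o[2])/d[2]
def proj(n,p):
    c=r.calibration(n);W=c["world_to_cam"];q=W[:3,:3]@np.asarray(p,float)+W[:3,3]
    q=q*[1,-1,-1];return cv2.projectPoints(q[None,None],np.zeros(3),np.zeros(3),c["camera_matrix"],c["D"])[0].ravel()
E
```

```text
(no output)
```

View pics/top0c.png

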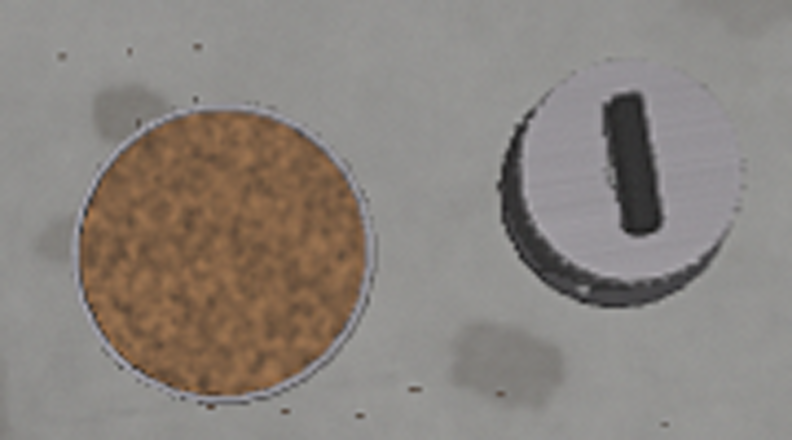

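View pics/side0c.png

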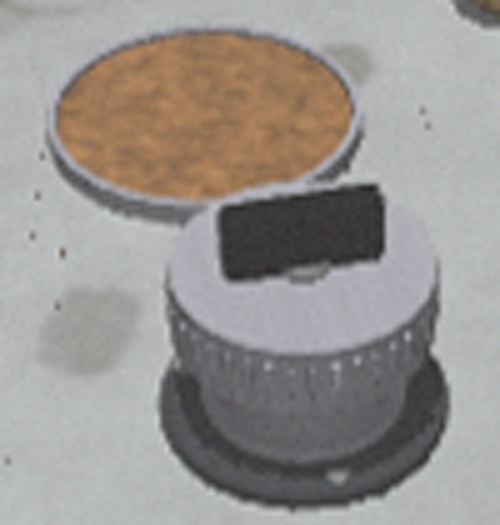

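Run:
```python
from h import *
t=lambda x,y:((x+.5)/4.4-.5+180,(y+.5)/4.4-.5+160)
s=lambda x,y:((x+.5)/5-.5+230,(y+.5)/5-.5+195)
c=at("top",t(632.5,169),.072);print("cap",c)
for e in[(522,169),(743,169),(632,58),(632,280)]:print(at("top",t(*e),.072)-c)
c=at("top",t(224,254),.012);print("rest",c)
for e in[(73,254),(375,254),(224,103),(224,405)]:print(at("top",t(*e),.012)-c)
a=at("top",t(627,95),.1);b=at("top",t(647,231),.1);print("bar",a,b,(a+b)/2,np.degrees(np.arctan2(*(a-b)[1::-1])),np.linalg.norm(a-b))
# side checks
print("side cap",(at("side",s(166,272),.072)+at("side",s(439,272),.072))/2, at("side",s(303,355),.072))
print("side rest", (at("side",s(47,120),.012)+at("side",s(362,120),.012))/2,at("side",s(200,28),.012),at("side",s(200,205),.012))
```

```text
cap [ 0.54323019 -0.25249751  0.072     ]
[0.00082212 0.04903124 0.        ]
[-0.000806   -0.04925712  0.        ]
[ 0.05015485 -0.00136667  0.        ]
[-0.04938817  0.00170713  0.        ]
rest [ 0.51501519 -0.06512027  0.012     ]
[0.00118765 0.07172878 0.        ]
[-0.00120518 -0.07124884  0.        ]
[ 0.07234759 -0.00028551  0.        ]
[-0.07105374  0.00042702  0.        ]
bar [ 0.57134221 -0.24811577  0.1       ] [ 0.51215507 -0.2548782   0.1       ] [ 0.54174864 -0.25149699  0.1       ] 6.5180626355434805 0.05957220037423541
side cap [ 0.54214127 -0.25916419  0.072     ] [ 0.5378938  -0.30425507  0.072     ]
side rest [ 0.51540197 -0.0747526   0.012     ] [0.51807361 0.00193399 0.012     ] [ 0.50976172 -0.13727733  0.012     ]
```

Call:
drive_tool:
  commands:
    - [[0.025,-0.03,0],-0.12,0]
    - [[0.025,-0.03,0],-0.12,0]
    - [[0.025,-0.03,0],-0.12,0]
    - [[0.025,-0.03,0],-0.12,0]
    - [[0.025,-0.03,0],-0.12,0]
    - [[0.025,-0.03,0],-0.12,0]
    - [[0.025,-0.03,0],-0.12,0]
    - [[0.025,-0.03,0],-0.12,0]
    - [[0.025,-0.03,0],-0.12,0]
    - [[0.025,-0.03,0],-0.12,0]
  grip_force: 60

```text
time: 0.93
eef_pos: [0.4826, 0.2246, 0.2532]
orientation: [0.724, 0.689, -0.0, -0.0]
wrist_force: [1.3, 1.0, -0.5]
width: 0.0855
```

Call:
drive_tool:
  commands:
    - [[0.006,-0.039,0],-0.12,0]
    - [[0.006,-0.039,0],-0.12,0]
    - [[0.006,-0.039,0],-0.12,0]
    - [[0.006,-0.039,0],-0.12,0]
    - [[0.006,-0.039,0],-0.12,0]
    - [[0.006,-0.039,0],-0.12,0]
    - [[0.006,-0.039,0],-0.12,0]
    - [[0.006,-0.039,0],-0.12,0]
    - [[0.006,-0.039,0],-0.12,0]
    - [[0.006,-0.039,0],-0.12,0]

```text
time: 1.77
eef_pos: [0.5416, -0.1656, 0.2532]
orientation: [0.987, 0.16, -0.0, -0.0]
wrist_force: [1.4, 1.1, 0.1]
width: 0.0857
```

```bash
cat >> h.py <<'E'
def st():
    s=r.sense();x,y,z,w=s["orientation"]
    yy=np.array([2*(x*y-z*w),1-2*(x*x+z*z)])
    zz=np.array([2*(x*z+y*w),2*(y*z-x*w),1-2*(x*x+y*y)])
    print(s["time"],s["eef_pos"].round(4),"yang",np.degrees(np.arctan2(yy[1],yy[0])).round(2),"zax",zz.round(3),"F",s["wrist_force"].round(2),"T",s["ft_torque"].round(2),"w",round(s["width"],4),"j",s["joints"].round(2))
E
python3 -c "from h import *;st()"
```

```text
1.7667 [ 0.5416 -0.1656  0.2532] yang -71.6 zax [-0.  0. -1.] F [1.39 1.08 0.15] T [ 0.01 -0.09 -0.02] w 0.0857 j [-0.03  0.76  0.56  1.53 -0.45  0.99 -0.6 ]
```

Call:
drive_tool:
  commands:
    - [[0,-0.03,0],-0.104,0]
    - [[0,-0.03,0],-0.104,0]
    - [[0.001,-0.027,-0.01],0,60]
    - [[0,0,-0.03],0,100]
    - [[0,0,-0.03],0,100]
    - [[0,0,-0.02],0,100]
    - [[0,0,0],0,100]
    - [[0,0,0],0,100]
  grip_force: 100

```text
time: 2.43
eef_pos: [0.5425, -0.2508, 0.1632]
orientation: [0.998, 0.059, -0.001, -0.0]
wrist_force: [0.3, -0.4, 0.7]
width: 0.0524
```

Run:
```python
from h import *
st()
for n,(y,x,f) in dict(top=((130,280),(260,400),4),side=((130,300),(220,360),4)).items():
    a=r.read_camera(n)[y[0] if isinstance(y,tuple) else y:, :] if 0 else r.read_camera(n)
    a=a[y[0]:y[1],x[0]:x[1]]
    cv2.imwrite(f"pics/{n}1.png",cv2.resize(a,None,fx=f,fy=f,interpolation=cv2.INTER_CUBIC))
```

```text
2.4333 [ 0.5425 -0.2508  0.1632] yang -83.2 zax [-0.001  0.    -1.   ] F [ 0.33 -0.42  0.72] T [-0.02  0.01  0.05] w 0.0524 j [ 0.13  0.92  0.53  1.51 -0.56  0.87 -0.59]
```

View pics/top1.png

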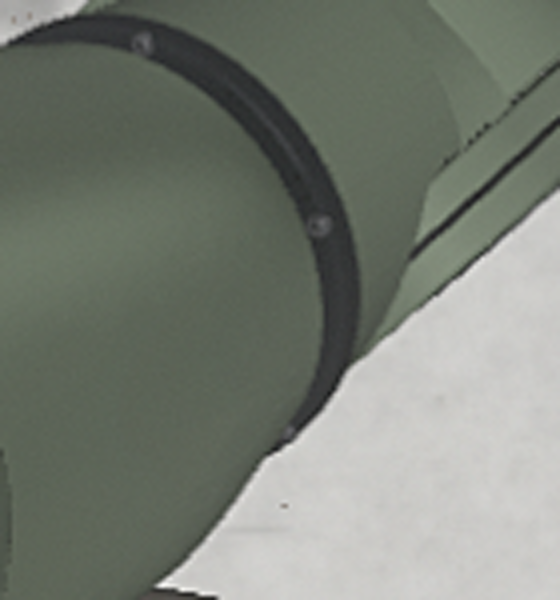

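View pics/side1.png

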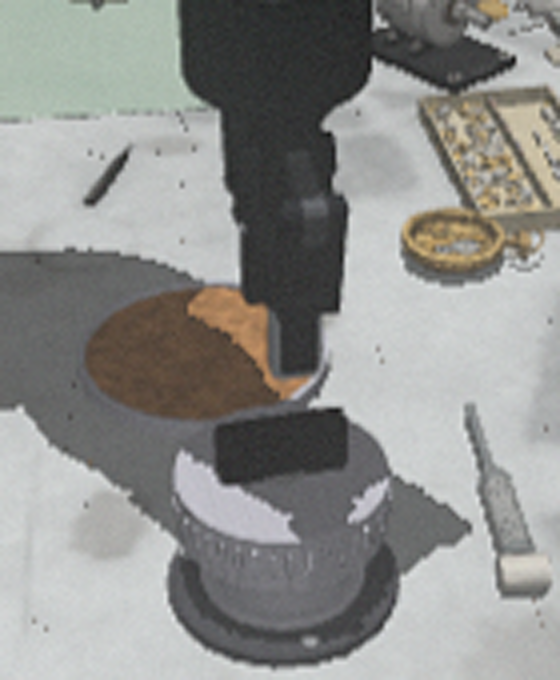

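Call:
drive_tool:
  commands:
    - [[0,-0.001,-0.025],0,100]
    - [[0,0,-0.025],0,100]
    - [[0,0,-0.01],0,100]
    - [[0,0,-0.005],0,100]
    - [[0,0,0],0,100]
    - [[0,0,0],0,100]

```text
time: 3.03
eef_pos: [0.5432, -0.2521, 0.0996]
orientation: [0.998, 0.059, 0.001, 0.0]
wrist_force: [-0.6, -0.4, 0.5]
width: 0.0519
```

Run:
```python
from h import *
st()
a=r.read_camera("side")[170:300,230:350]
cv2.imwrite(f"pics/side2.png",cv2.resize(a,None,fx=4,fy=4,interpolation=cv2.INTER_CUBIC))
```

```text
3.0333 [ 0.5432 -0.2521  0.0996] yang -83.19 zax [ 0.001 -0.001 -1.   ] F [-0.56 -0.38  0.45] T [-0.03  0.02  0.06] w 0.0519 j [ 0.16  1.    0.47  1.56 -0.61  0.73 -0.54]
```

View pics/side2.png

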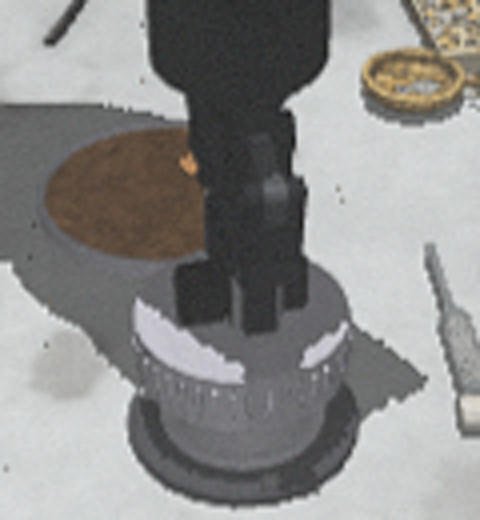

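Run:
```python
from h import *
f=lambda p:((proj("side",p)-[230,170]+.5)*4-.5).round(0)
print("finger",f((.5463,-.281,.079)))
d=np.array([np.cos(.1137),np.sin(.1137),0])
for c in[(.5425,-.252,0),(.5425,-.254,0)]:
  for z in(.072,.1): print(z,f(np.array(c)-.03*d+[0,0,z]),f(np.array(c)+.03*d+[0,0,z]))
```

```text
finger [256. 336.]
0.072 [177. 317.] [304. 299.]
0.1 [175. 268.] [305. 250.]
0.072 [177. 319.] [305. 301.]
0.1 [175. 271.] [306. 253.]
```

Call:
drive_tool:
  commands:
    - [[0,0,-0.001],0,180]
    - [[0,0,0],0,255]
    - [[0,0,0],0,255]
    - [[0,0,0],0,255]
    - [[0,0,0],0,255]
    - [[0,0,0],0,255]

```text
time: 3.58
eef_pos: [0.5429, -0.2519, 0.0977]
orientation: [0.998, 0.059, 0.0, 0.0]
wrist_force: [-0.4, 0.6, 5.3]
width: 0.0121
```

```bash
python3 -c "from h import *;st()"
```

```text
3.5833 [ 0.5429 -0.2519  0.0977] yang -83.2 zax [ 0.001 -0.    -1.   ] F [-0.42  0.63  5.26] T [ 0.09  0.16 -0.08] w 0.0121 j [ 0.16  1.01  0.47  1.56 -0.61  0.73 -0.54]
```

Call:
drive_tool:
  commands:
    - [[0,0,-0.002],0,255]
    - [[0,0,-0.002],0,255]
    - [[0,0,-0.002],0,255]
    - [[0,0,0],0,255]
    - [[0,0,0],0,255]

```text
time: 4.0
eef_pos: [0.5429, -0.2519, 0.0916]
orientation: [0.998, 0.059, 0.0, 0.0]
wrist_force: [-0.7, 0.4, 8.1]
width: 0.0122
```

```bash
python3 -c "from h import *;st()"
```

```text
4.0 [ 0.5429 -0.2519  0.0916] yang -83.2 zax [ 0.001 -0.    -1.   ] F [-0.75  0.41  8.14] T [ 0.2   0.19 -0.06] w 0.0122 j [ 0.16  1.01  0.47  1.56 -0.62  0.72 -0.54]
```

Call:
drive_tool:
  commands:
    - [[0,0,0],0.04,255]
    - [[0,0,0],0.04,255]
    - [[0,0,0],0.04,255]
    - [[0,0,0],0.04,255]
    - [[0,0,0],0,255]

```text
time: 4.42
eef_pos: [0.543, -0.252, 0.0918]
orientation: [0.99, 0.14, 0.0, 0.0]
wrist_force: [0.4, 0.5, 7.0]
width: 0.0117
```

```bash
python3 -c "from h import *;st()"
```

```text
4.4167 [ 0.543  -0.252   0.0918] yang -73.88 zax [ 0.001 -0.    -1.   ] F [0.43 0.52 6.98] T [ 0.04  0.09 -0.08] w 0.0117 j [ 0.18  1.    0.42  1.56 -0.57  0.7  -0.42]
```

Call:
drive_tool:
  commands:
    - [[0,0,0],0.06,255]
    - [[0,0,0],0.06,255]
    - [[0,0,0],0.06,255]
    - [[0,0,0],0.06,255]
    - [[0,0,0],0.06,255]
    - [[0,0,0],0,255]

```text
time: 4.92
eef_pos: [0.543, -0.252, 0.0919]
orientation: [0.958, 0.287, 0.0, 0.0]
wrist_force: [0.2, 0.8, 7.7]
width: 0.0121
```

```bash
python3 -c "from h import *;st()"
```

```text
4.9167 [ 0.543  -0.252   0.0919] yang -56.62 zax [ 0.001 -0.    -1.   ] F [0.19 0.83 7.72] T [ 0.04  0.07 -0.01] w 0.0121 j [ 0.22  0.99  0.34  1.56 -0.47  0.68 -0.2 ]
```

Call:
drive_tool:
  commands:
    - [[0,0,0],0.06,255]
    - [[0,0,0],0.06,255]
    - [[0,0,0],0.06,255]
    - [[0,0,0],0.06,255]
    - [[0,0,0],0.06,255]
    - [[0,0,0],0.04,255]
    - [[0,0,0],0,255]

```text
time: 5.5
eef_pos: [0.543, -0.2521, 0.0918]
orientation: [0.896, 0.445, 0.0, 0.0]
wrist_force: [0.3, -0.3, 7.4]
width: 0.0121
```

```bash
python3 -c "from h import *;st()"
```

```text
5.5 [ 0.543  -0.2521  0.0918] yang -37.21 zax [ 0.001 -0.    -1.   ] F [ 0.35 -0.35  7.36] T [ 0.09  0.04 -0.03] w 0.0121 j [ 0.26  0.98  0.26  1.56 -0.35  0.65  0.04]
```

Call:
drive_tool:
  commands:
    - [[0,0,0.001],0.05,255]
    - [[0,0,0.001],0.05,255]
    - [[0,0,0.001],0.05,255]
    - [[0,0,0.001],0.05,255]
    - [[0,0,0.001],0.05,255]
    - [[0,0,0],0.05,255]
    - [[0,0,0],0.05,255]
    - [[0,0,0],0.05,255]
    - [[0,0,0],0.03,255]
    - [[0,0,0],0,255]

```text
time: 6.33
eef_pos: [0.5429, -0.252, 0.0967]
orientation: [0.78, 0.625, 0.0, 0.0]
wrist_force: [0.1, -0.1, 5.5]
width: 0.0121
```

```bash
python3 -c "from h import *;st()"
```

```text
6.3333 [ 0.5429 -0.252   0.0967] yang -12.61 zax [ 0.001 -0.    -1.   ] F [ 0.07 -0.07  5.48] T [-0.04  0.04  0.02] w 0.0121 j [ 0.31  0.96  0.15  1.55 -0.2   0.65  0.33]
```

Call:
drive_tool:
  commands:
    - [[0,0,0.001],0,255]
    - [[0,0,0.001],0,255]
    - [[0,0,0],0,255]
    - [[0,0,0],0,255]

```text
time: 6.67
eef_pos: [0.5428, -0.252, 0.0982]
orientation: [0.781, 0.624, -0.0, 0.0]
wrist_force: [2.4, -2.1, -4.6]
width: 0.0123
```

```bash
python3 -c "from h import *;st()"
```

```text
6.6667 [ 0.5428 -0.252   0.0982] yang -12.73 zax [ 0. -0. -1.] F [ 2.45 -2.12 -4.61] T [-0.58 -0.72 -0.02] w 0.0123 j [ 0.31  0.96  0.15  1.55 -0.2   0.65  0.33]
```

Call:
drive_tool:
  commands:
    - [[0,0,0],0.05,255]
    - [[0,0,0],0.03,255]
    - [[0,0,0],0,255]

```text
time: 6.92
eef_pos: [0.5425, -0.2518, 0.0982]
orientation: [0.755, 0.656, -0.0, -0.0]
wrist_force: [0.9, -0.8, -3.2]
width: 0.0123
```

Call:
drive_tool:
  commands:
    - [[0,0,0],0.05,255]
    - [[0,0,0],0,255]

```text
time: 7.08
eef_pos: [0.5424, -0.2517, 0.0982]
orientation: [0.738, 0.674, -0.0, -0.0]
wrist_force: [-0.5, -0.1, -2.7]
width: 0.0119
```

Call:
drive_tool:
  commands:
    - [[0,0,0],0.05,255]
    - [[0,0,0],0,255]

```text
time: 7.25
eef_pos: [0.5424, -0.2517, 0.0982]
orientation: [0.722, 0.692, -0.0, -0.0]
wrist_force: [-1.2, -0.3, -3.2]
width: 0.0117
```

```bash
python3 -c "from h import *;st()"
```

```text
7.25 [ 0.5424 -0.2517  0.0982] yang -2.39 zax [-0.001  0.    -1.   ] F [-1.22 -0.25 -3.17] T [-0.    0.37 -0.03] w 0.0117 j [ 0.33  0.95  0.1   1.55 -0.13  0.65  0.46]
```

Call:
drive_tool:
  commands:
    - [[0,0,0],0.05,255]
    - [[0,0,0],0,255]

```text
time: 7.42
eef_pos: [0.5426, -0.2517, 0.0983]
orientation: [0.704, 0.71, -0.0, -0.0]
wrist_force: [-2.0, 0.1, -0.1]
width: 0.0119
```

Call:
drive_tool:
  commands:
    - [[0,0,0],0.05,255]
    - [[0,0,0],0,255]

```text
time: 7.58
eef_pos: [0.5428, -0.2518, 0.0985]
orientation: [0.687, 0.727, 0.0, 0.0]
wrist_force: [-1.9, 0.2, 4.1]
width: 0.0124
```

```bash
python3 -c "from h import *;st()"
```

```text
7.5833 [ 0.5428 -0.2518  0.0985] yang 3.29 zax [ 0.  0. -1.] F [-1.86  0.21  4.1 ] T [ 0.14  0.48 -0.02] w 0.0124 j [ 0.35  0.95  0.07  1.55 -0.1   0.65  0.52]
```

Call:
drive_tool:
  commands:
    - [[0,0,0],0.02,255]
    - [[0,0,0.001],0,255]
    - [[0,0,0.001],0,255]
    - [[0,0,0],0,255]

```text
time: 7.92
eef_pos: [0.5429, -0.2518, 0.1006]
orientation: [0.68, 0.734, 0.0, 0.0]
wrist_force: [-1.9, -0.3, 3.9]
width: 0.0122
```

```bash
python3 -c "from h import *;st()"
```

```text
7.9167 [ 0.5429 -0.2518  0.1006] yang 4.39 zax [ 0. -0. -1.] F [-1.87 -0.3   3.93] T [ 0.08  0.22 -0.04] w 0.0122 j [ 0.35  0.95  0.07  1.55 -0.09  0.65  0.54]
```

Free: it rises and the spring pushes it up. Lift slowly.

Call:
drive_tool:
  commands:
    - [[0,0,0.002],0,255]
    - [[0,0,0.003],0,255]
    - [[0,0,0.004],0,255]
    - [[0,0,0.005],0,255]
    - [[0,0,0],0,255]

```text
time: 8.33
eef_pos: [0.5429, -0.2519, 0.1151]
orientation: [0.679, 0.734, 0.0, 0.0]
wrist_force: [0.8, 0.7, -1.6]
width: 0.0121
```

```bash
python3 -c "from h import *;st()"
```

```text
8.3333 [ 0.5429 -0.2519  0.1151] yang 4.46 zax [ 0.001 -0.    -1.   ] F [ 0.81  0.68 -1.64] T [-0.07 -0.05 -0.03] w 0.0121 j [ 0.35  0.92  0.07  1.54 -0.09  0.68  0.54]
```

Call:
drive_tool:
  commands:
    - [[0,0,0.01],0,255]
    - [[0,0,0.02],0,255]
    - [[0,0,0.02],0,255]
    - [[0,0,0.02],0,255]
    - [[0,0,0.01],0,255]
    - [[0,0,0],0,255]
    - [[0,0,0],0,255]

```text
time: 8.92
eef_pos: [0.5426, -0.2517, 0.194]
orientation: [0.679, 0.734, -0.0, -0.0]
wrist_force: [0.2, 0.3, -1.9]
width: 0.0119
```

Run:
```python
from h import *
st()
a=r.read_camera("side")[120:300,220:350]
cv2.imwrite(f"pics/side3.png",cv2.resize(a,None,fx=3.3,fy=3.3,interpolation=cv2.INTER_CUBIC))
```

```text
8.9167 [ 0.5426 -0.2517  0.194 ] yang 4.47 zax [-0.  0. -1.] F [ 0.17  0.34 -1.86] T [-0.03  0.   -0.  ] w 0.0119 j [ 0.34  0.82  0.09  1.47 -0.08  0.86  0.53]
```

View pics/side3.png

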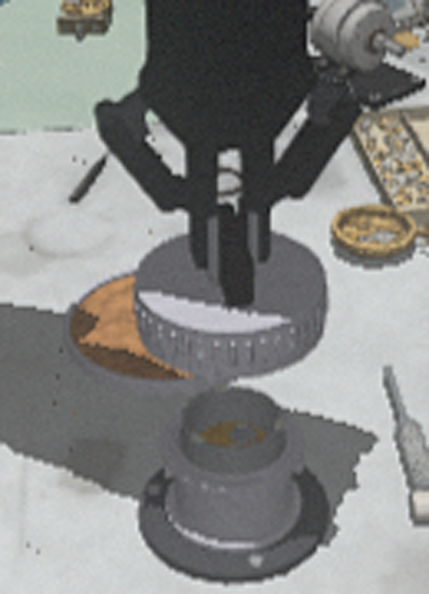

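Call:
drive_tool:
  commands:
    - [[-0.003,0.02,0],0,255]
    - [[-0.004,0.03,0],0,255]
    - [[-0.005,0.03,0],0,255]
    - [[-0.005,0.03,0],0,255]
    - [[-0.004,0.03,0],0,255]
    - [[-0.004,0.03,0],0,255]
    - [[-0.003,0.016,0],0,255]
    - [[0,0,0],0,255]

```text
time: 9.63
eef_pos: [0.514, -0.0619, 0.1933]
orientation: [0.677, 0.736, -0.0, -0.001]
wrist_force: [-0.3, 1.3, -1.7]
width: 0.0121
```

Call:
drive_tool:
  commands:
    - [[0,0,-0.02],0,255]
    - [[0,0,-0.02],0,255]
    - [[0,0,-0.02],0,255]
    - [[0,0,-0.02],0,255]
    - [[0,0,-0.015],0,255]
    - [[0,0,-0.01],0,255]
    - [[0,0,-0.005],0,255]
    - [[0,0,0],0,255]

```text
time: 10.3
eef_pos: [0.5143, -0.066, 0.0833]
orientation: [0.679, 0.734, -0.001, -0.001]
wrist_force: [-0.0, 0.2, -1.4]
width: 0.0123
```

Run:
```python
from h import *
st()
a=r.read_camera("side")[130:300,210:350]
cv2.imwrite(f"pics/side4.png",cv2.resize(a,None,fx=3.5,fy=3.5,interpolation=cv2.INTER_CUBIC))
```

```text
10.3 [ 0.5143 -0.066   0.0833] yang 4.45 zax [-0.002  0.    -1.   ] F [-0.01  0.21 -1.42] T [-0.03  0.    0.  ] w 0.0123 j [ 0.03  0.9   0.07  1.85 -0.15  0.4   0.29]
```

View pics/side4.png

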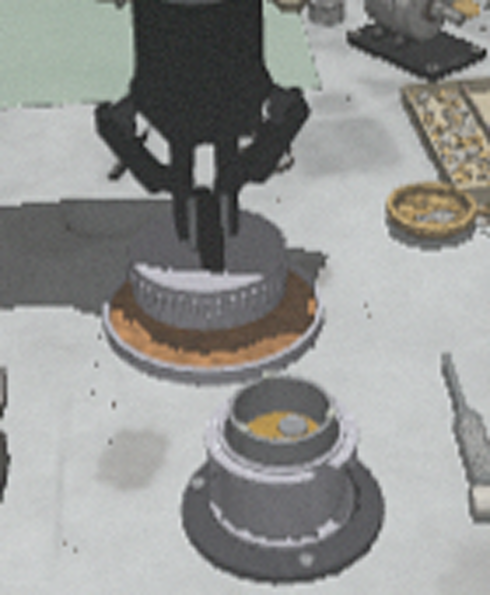

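Call:
drive_tool:
  commands:
    - [[0.002,0,-0.006],0,255]
    - [[0,0,-0.005],0,255]
    - [[0,0,-0.003],0,255]
    - [[0,0,-0.002],0,255]
    - [[0,0,-0.001],0,255]
    - [[0,0,-0.001],0,255]
    - [[0,0,-0.001],0,255]
    - [[0,0,0],0,255]

```text
time: 11.02
eef_pos: [0.5167, -0.0658, 0.0652]
orientation: [0.679, 0.734, -0.0, -0.0]
wrist_force: [-0.2, -0.3, -1.0]
width: 0.0121
```

```bash
python3 -c "from h import *;st()"
```

```text
11.0167 [ 0.5167 -0.0658  0.0652] yang 4.47 zax [-0. -0. -1.] F [-0.22 -0.33 -1.  ] T [ 0.04 -0.04  0.  ] w 0.0121 j [ 0.03  0.93  0.07  1.85 -0.15  0.36  0.29]
```

Call:
drive_tool:
  commands:
    - [[0,0,-0.0005],0,255]
    - [[0,0,-0.0005],0,255]
    - [[0,0,-0.0005],0,255]
    - [[0,0,0],0,255]

```text
time: 11.35
eef_pos: [0.5168, -0.0658, 0.064]
orientation: [0.679, 0.734, 0.0, 0.0]
wrist_force: [-0.2, -0.3, 4.4]
width: 0.012
```

```bash
python3 -c "from h import *;st()"
```

```text
11.35 [ 0.5168 -0.0658  0.064 ] yang 4.47 zax [ 0. -0. -1.] F [-0.2  -0.3   4.41] T [0.12 0.27 0.  ] w 0.012 j [ 0.03  0.94  0.07  1.85 -0.15  0.36  0.29]
```

Call:
drive_tool:
  commands:
    - [[0,0,0],0,200]
    - [[0,0,0],0,150]
    - [[0,0,0],0,110]
    - [[0,0,0],0,100]
    - [[0,0,0.005],0,100]
    - [[0,0,0.02],0,100]
    - [[0,0,0.035],0,100]
    - [[0,0,0.04],0,100]
    - [[0,0,0.04],0,100]
    - [[0,0,0.03],0,100]

```text
time: 12.18
eef_pos: [0.5167, -0.0659, 0.2372]
orientation: [0.679, 0.734, 0.001, 0.001]
wrist_force: [-0.1, -0.6, -0.9]
width: 0.0521
```

Call:
drive_tool:
  commands:
    - [[-0.01,0.035,0],0,100]
    - [[-0.01,0.04,0],0,100]
    - [[-0.01,0.04,0],0,100]
    - [[-0.01,0.04,0],0,100]
    - [[-0.01,0.04,0],0,100]
    - [[-0.01,0.04,0],0,100]
    - [[-0.01,0.04,0],0,100]
    - [[0,0.03,0],0,100]
    - [[0,0,0],0,100]
    - [[0,0,0],0,100]

```text
time: 13.02
eef_pos: [0.4462, 0.2404, 0.2339]
orientation: [0.678, 0.735, -0.0, -0.0]
wrist_force: [-0.5, -2.0, -0.3]
width: 0.0523
```

Run:
```python
from h import *
st()
a=r.read_camera("top");cv2.imwrite("pics/top5f.png",a)
cv2.imwrite("pics/top5.png",cv2.resize(a[160:260,180:360],None,fx=4.4,fy=4.4,interpolation=cv2.INTER_CUBIC))
a=r.read_camera("side")[130:300,210:350]
cv2.imwrite(f"pics/side5.png",cv2.resize(a,None,fx=3.5,fy=3.5,interpolation=cv2.INTER_CUBIC))
```

```text
13.0167 [0.4462 0.2404 0.2339] yang 4.62 zax [-0.  0. -1.] F [-0.51 -2.03 -0.26] T [-0.09  0.02  0.02] w 0.0523 j [-0.67  0.64  0.21  1.76 -0.18  0.75 -0.29]
```

View pics/top5.png

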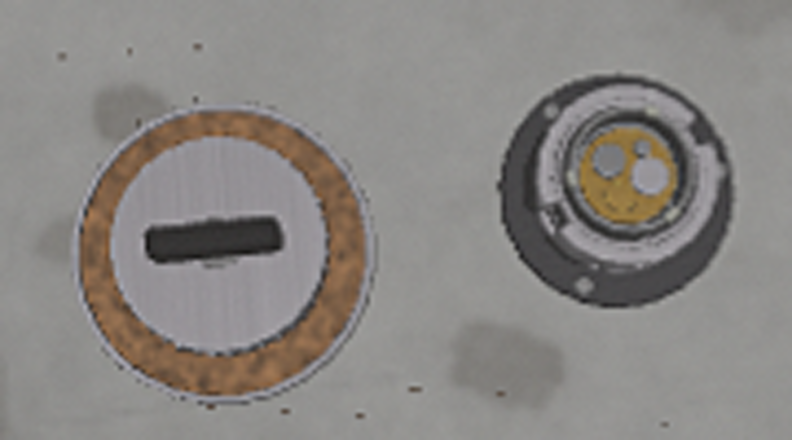

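View pics/side5.png

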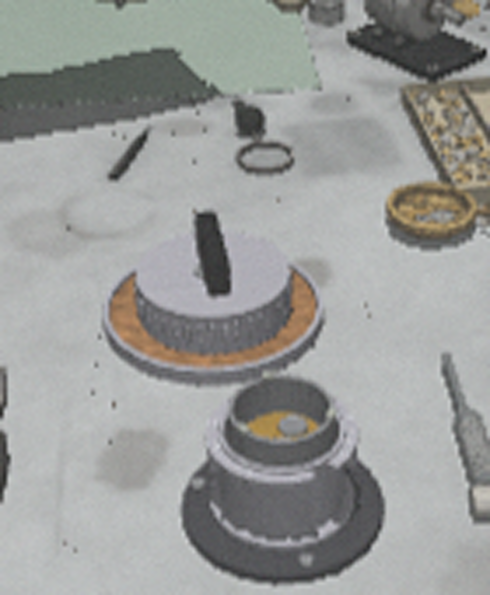

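Run:
```python
from h import *
t=lambda x,y:((x+.5)/4.4-.5+180,(y+.5)/4.4-.5+160)
print(at("top",t(219,245),.038),at("top",t(224,254),.012))
a=cv2.imread("pics/top0.png");b=cv2.imread("pics/top5f.png")
for n,(y0,y1,x0,x1) in dict(hammer=(140,160,255,335),pliers=(270,305,245,320),watch=(110,165,165,205)).items():
    print(n,cv2.absdiff(a,b)[y0:y1,x0:x1].mean())
r.sign_off()
```

```text
[ 0.51636059 -0.06547758  0.038     ] [ 0.51501519 -0.06512027  0.012     ]
hammer 1.0677083333333333
pliers 1.1024761904761904
watch 1.5477272727272726
the job is handed in; nothing more can be done
```

The drying pot is open. The cover lies right way up on the cork floor of the cover rest, released, and the job is handed in. No verdict is reported at hand-in.

- **Opening:** I gripped the bar, pressed the cover down about 6 mm, and turned it anticlockwise past the catch. I then turned on with a light upward pull. It was still blocked at 81°, and came free by about 87°.
- **Forces:** The highest reading I saw at the wrist was about 8 N. I only read it at the end of each move.
- **Placing:** I lifted the cover straight up, level, and lowered it onto the rest. It touched down at the height I had worked out.
- **Last checks:**
  - In the top picture the cover is about 1.5 mm from the rest's centre, inside the rim and level.
  - The gripper was well clear.
  - The hammer, pliers and watch areas look unchanged from the first picture.
  - Hand-in was at about 13 s.
- **Disagreement:** The side camera put the centres of the cap and the rest 7 to 10 mm off in y from the top camera, going by my ellipse widths. Single edge readings brought that down to about 2 to 3 mm. I went by the top camera, and the grasp and the placing fitted it.

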